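Shut the plain-curd case, open the berry-curd case

ROBOT

A 6-joint arm with a two-finger parallel gripper is mounted at the origin on the work surface. World frame = base frame: x ahead of the robot, y to its left, z up, the work surface at z = 0. Lengths are in m, angles in degrees, forces in N, time in s.
With the tool pointing down it reaches from about 0.35 to 0.725 m from the base axis. Payload 4.3 kg.
Tool frame: the origin (TCP) lies midway between the tips of the shut fingers; the grasp point (between the pads) lies 19 mm behind it; y points along the fingers, z is the direction in which the jaws open and shut, and the axes are right-handed (so a half turn about y gives the same grasp; the last joint's range is limited). The gripper opens to 85 mm and grips with 20 to 120 N. Pads are 22 mm wide; open, the fingers measure 114 mm over their backs; the gripper's body (76 mm by 85 mm) begins 54 mm behind the grasp point. The pads swing forward as they close: fully open they stand 13 mm farther back than shut.
Start: joints at [-71.179, 21.618, 4.641, 73.018, 0, 83.68], TCP at [0.244, -0.521, 0.231] pointing down, gripper open.
Joint ranges: [-156.06, 156.06], [-48.1, 94.91], [-58.44, 69.94], [-101.28, 121.22], [-78.64, 73.56], [-180, 180]. Speed limits (degrees/s): [147.25, 147.25, 180, 180, 180, 180].

INTERFACE

Orientations are given as [roll, pitch, yaw] about the fixed x, y, z axes, in that order (R = Rz(yaw) Ry(pitch) Rx(roll)).
In Python, from bench import * gives the robot as it stands.
- The arm moves only by the tool servo_tool, never from a script. Its argument "increments" is a list of rows, each an object with "translation": the shift along the tool's x, y, z in cm, a list of three; "turn": the turn, a rotation vector about the tool's x, y, z in degrees, a list of three; "claw": the closure in counts, from 0 (fully open) to 255 (shut). In form: [{"translation": [x, y, z], "turn": [wx, wy, wz], "claw": claw}, ...]. A call has 1 to 12 rows; each row is the pose to reach, as a shift and turn from the pose commanded when the call began, along the tool's axes at that moment; what a row does not reach only later rows make up. A row lasts 1/10 s, in which the tool goes at most 50 mm and 8.59 degrees, less where a joint would pass 70% of its speed; a pose out of reach is approached as far as the arm can. A call with a gripper value outside its range is refused whole. The fingers move at their own pace and stop on an object; the grip force is fixed at half the most. Time passes only in rows, so rows that repeat a pose let the fingers close. It gives the time, the measured TCP pose, the force and the opening at its end, in the units of the state.
- state(): the state, without advancing time (a new reading comes with each control period).
- capture(name): name is "scene" or "top" or "wrist"; returns a dict with "pixels" (400x640x3 uint8, red, green, blue), "K" (3x3 intrinsics, pixels), "camera_from_world" (4x4, takes a point from world to camera coordinates). Camera axes: x right, y down, z forward; pixel columns grow to the right and rows downward; lengths in m; the calibration is good to about 2 mm. The wrist camera is an equidistant fisheye: a pixel r from the principal point sees the ray r / f radians off the axis. A picture is of the moment at which its call begins. There is no depth.
- finish_job(): hands the job in, once; it reports no verdict.
Trained networks look in the newest picture that a camera, given by its name, has taken for a name from the list of things; names that differ only in an ending like _2 or _b are one class to them, and where a whole thing is asked for, a point or a joint stands for the part that bears it (a point fixed in the world has none). Each returns a list of dicts, best first, with "p" (0 to 1); they miss things now and then, are a little off and sometimes report something else, mostly with a low value. They report only what shows in the picture. A call takes as long as a camera call.
- search_frame(camera, name): "location" ([x, y, z] in m, in the coordinates of the camera as it stood for that picture, good to about 4 mm: the middle of the surface that is visible of it).
- cut_out(camera, name): "pixels" (400x640 bool, what is visible of it).
- pinpoint(camera, name): "location" ([x, y, z] in m, in the coordinates of the camera as it stood for that picture, good to about 4 mm: a listed point, or the origin of a listed thing).
The state is a dict: "clock": time; "joints": joint angles; "joint_velocities": joint speeds; "effort": joint torques, N m; "position": TCP position; "eef_rot": TCP orientation; "contact_force": force on the tool from outside, world axes, zero at the start; "wrist_torque": the same for the moment, N m; "grip_width": finger opening in m.
Only numpy, scipy, OpenCV 4.12 (cv2) and the standard library are available. Lean on these libraries where they do the work, as an engineer would, in place of code of your own. Each camera call takes 0.05 s, during which the arm holds its last target.

TASK

The flap of the cream-trimmed plain-curd display case has been left hanging open: first push it up until it is fully shut. Then pull the flap of the purple-trimmed berry-curd case all the way down, ready for serving, and leave both flaps like that.

Things in the scene. Friction and masses are not known exactly. Their poses are not given: they have to be found in the camera images.
- plain_bar (a point): middle of the round cream grip bar (12 mm thick, 184 long, stubs at its ends 85 mm either side) on the front flap of the cream-trimmed plain-curd case. z axis: from the hinge line, 175 mm away and 32 mm above the counter, through the flap to the bar; y: along bar and hinge; x: square to the flap, into the case when shut. 45 mm of free air between bar and panel edge; shut, it is 207 mm above the counter
- plain_flap (a joint): hinge of the front flap of the cream-trimmed plain-curd case, rad: 0 = upright, shut; grows as its top tips out and down towards the robot; 1.2 = fully down on its stop. Stiff hinge: stays where left, moves at 1 to 7 N at the bar. Case 230 wide, 250 deep, clear roof 165 mm high, fixed to the counter, facing roughly to the robot
- berry_bar (a point): middle of the round dark purple grip bar (12 mm thick, 184 long, stubs at its ends 85 mm either side) on the front flap of the purple-trimmed berry-curd case. z axis: from the hinge line, 175 mm away and 32 mm above the counter, through the flap to the bar; y: along bar and hinge; x: square to the flap, into the case when shut. 45 mm of free air between bar and panel edge; shut, it is 207 mm above the counter
- berry_flap (a joint): hinge of the front flap of the purple-trimmed berry-curd case, rad: 0 = upright, shut; grows as its top tips out and down towards the robot; 1.2 = fully down on its stop. Stiff hinge: stays where left, moves at 1 to 7 N at the bar. Case 230 wide, 250 deep, clear roof 165 mm high, fixed to the counter, facing roughly to the robot

How it is judged:
By the outcome, as a careful person would: the job done as asked, in the order asked, and still so for the second after the job is handed in, with the robot touching nothing.
It also fails if it takes over 51 s, if anything falls off the work surface, if the arm or the gripper's body presses on something with over 40 N, if the wrist force passes 120 N, or if a joint passes its speed limit or range.

## Working session

There is one attempt and no reset: what is moved stays moved. The work goes in short steps, Python scripts to look and compute and a tool call to move; the robot and the scene stay as the last step left them, time stands still between calls to the robot, and variables do not carry over. Pictures are saved under pics/ and viewed, and the job is handed in when it is done.

Besides the shell and the picture viewer there is one more tool, called after "Request:" as a command line: name --argument value ..., lists and objects as JSON in quotes. servo_tool: Moves the arm, as the interface text tells. Its arguments: {"type":"object","properties":{"increments":{"type":"array"}},"required":["increments"]}

```bash
mkdir -p pics; ls; cat > h.py <<'E'
from bench import *
import numpy as np, cv2
from scipy.spatial.transform import Rotation as R
def save(c,n): cv2.imwrite(f'pics/{n}.png',c['pixels'][:,:,::-1])
def w(c,p):
    T=np.linalg.inv(c['camera_from_world']); return (T@np.r_[p,1])[:3]
E
python3 - <<'E'
from h import *
np.set_printoptions(precision=4,suppress=True)
print(state())
for cam in ['scene','top']:
    c=capture(cam); save(c,cam+'0')
    for n in ['plain_bar','berry_bar']:
        for f in (pinpoint,search_frame):
            print(cam,n,f.__name__,[(round(d['p'],2),w(c,d['location'])) for d in f(cam,n)[:3]])
E
```

```text
pics
{'clock': 0.0, 'joints': array([-71.1782,  21.6647,   4.5607,  73.0199,  -0.0001,  83.6817]), 'joint_velocities': array([-0.1567,  0.0621,  0.0509, -0.0068,  0.1148, -0.0015]), 'effort': array([  0.0004, -46.3609,  26.9872,   0.0208,  -0.0003,   0.    ]), 'position': array([ 0.2441, -0.5199,  0.2303]), 'eef_rot': array([ -90.1232,    0.0136, -154.8599]), 'contact_force': array([-0.0155, -0.3035, -0.7496]), 'wrist_torque': array([ 0.0541, -0.0555, -0.0524]), 'grip_width': 0.085571926167018}
scene plain_bar call [(0.71, array([ 0.457 , -0.2102,  0.1422])), (0.16, array([0.6018, 0.1628, 0.2042]))]
scene plain_bar call [(0.7, array([ 0.5311, -0.1904,  0.091 ]))]
scene berry_bar call [(0.72, array([0.6029, 0.161 , 0.204 ]))]
scene berry_bar call [(0.7, array([0.6044, 0.1834, 0.1521]))]
top plain_bar call [(0.97, array([ 0.4552, -0.2107,  0.1448]))]
top plain_bar call [(0.86, array([ 0.5303, -0.2044,  0.0892]))]
top berry_bar call [(0.75, array([0.6057, 0.1599, 0.2057]))]
top berry_bar call [(0.65, array([0.604 , 0.1515, 0.157 ]))]
```

View pics/scene0.png

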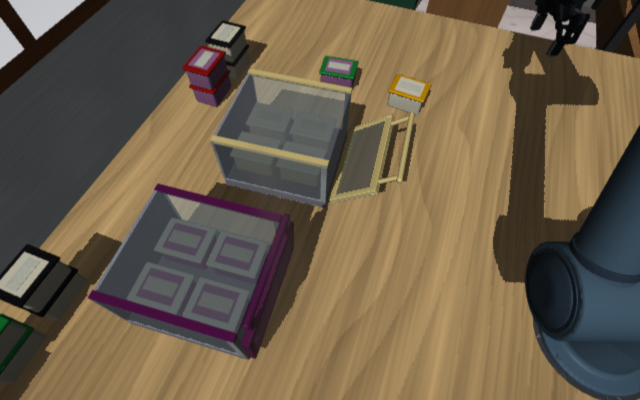

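View pics/top0.png

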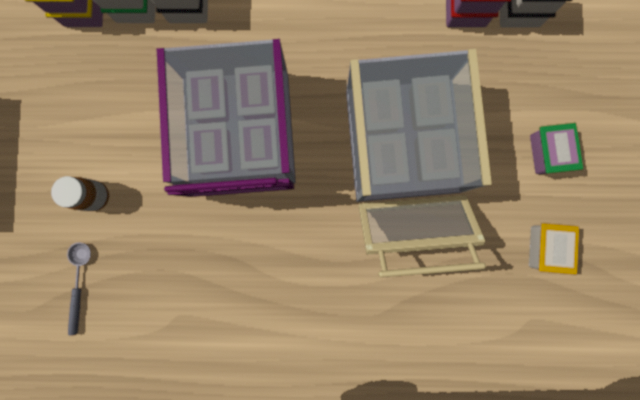

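The scene picture shows the plain flap hanging open with its bar near (405,150). The berry flap is shut at about (265,290). In the top view the plain bar runs from (380,273) to (484,268), and the berry bar runs along (170–290,187). Next I zoom in to get the yaw of each bar.

```bash
python3 - <<'E'
from h import *
a=cv2.imread('pics/top0.png')
x=cv2.resize(a[190:285,350:500],None,fx=5,fy=5,interpolation=cv2.INTER_CUBIC); cv2.imwrite('pics/z1.png',x)
x=cv2.resize(a[165:205,155:305],None,fx=5,fy=5,interpolation=cv2.INTER_CUBIC); cv2.imwrite('pics/z2.png',x)
E
```

```text
(no output)
```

View pics/z1.png

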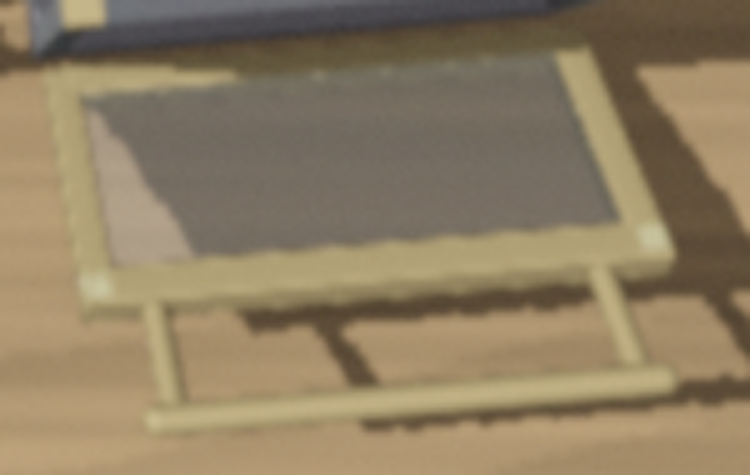

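View pics/z2.png

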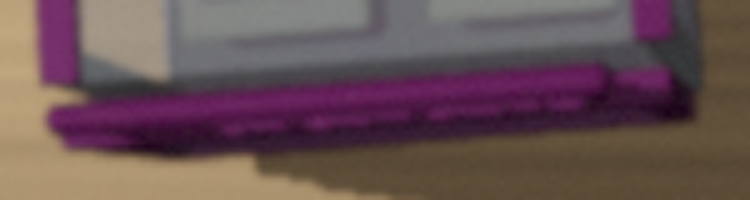

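```bash
cat > ik.py <<'E'
from h import *
E
python3 - <<'E'
from h import *
np.set_printoptions(precision=4,suppress=True)
def un(c,uv,z):
    T=np.linalg.inv(c['camera_from_world']); d=T[:3,:3]@np.linalg.inv(c['K'])@np.r_[uv,1]; o=T[:3,3]
    return o+d*(z-o[2])/d[2]
c=capture('top')
for n,a,b,z in [('plain',(380,273.4),(485,266),.1435),('berry',(165,188.6),(276,180),.207)]:
    A,B=un(c,a,z),un(c,b,z); d=A-B
    print(n,A,B,(A+B)/2,np.linalg.norm(d),'bar yaw from y',np.degrees(np.arctan2(-d[0],d[1])))
s=state(); M=R.from_euler('xyz',s['eef_rot'],degrees=True).as_matrix(); print(M)
c=capture('wrist'); save(c,'w0')
E
```

```text
plain [ 0.4498 -0.1197  0.1435] [ 0.4652 -0.311   0.1435] [ 0.4575 -0.2154  0.1435] 0.19193690071070674 bar yaw from y 4.599877588328468
berry [0.5964 0.2563 0.207 ] [0.6125 0.066  0.207 ] [0.6045 0.1611 0.207 ] 0.19101716753028303 bar yaw from y 4.858196094302123
[[-0.9052  0.      0.4249]
 [-0.4249 -0.0001 -0.9052]
 [ 0.     -1.      0.0001]]
```

```bash
cat >> h.py <<'E'
def M(): 
    s=state(); return s,R.from_euler('xyz',s['eef_rot'],degrees=True)
def tgt(yaw,tilt=0):
    # tool z horizontal at angle yaw, tool y down; tilt about bar axis
    a=np.radians(yaw); z=np.array([np.cos(a),np.sin(a),0]); y=np.array([0,0,-1.]); x=np.cross(y,z)
    return R.from_matrix(np.c_[x,y,z])*R.from_euler('x',tilt,degrees=True)
def go(p,Rt):
    s,r=M(); return np.round(r.inv().apply(np.array(p)-s['position'])*100,2).tolist(), np.round((r.inv()*Rt).as_rotvec(degrees=True),2).tolist()
E
python3 - <<'E'
from h import *
print(go([.456,-.212,.21],tgt(4.7)))
E
```

```text
([-32.27, 2.13, -18.94], [-0.0, -69.56, 0.0])
```

Request:
servo_tool --increments '[{"translation": [-32.3, 2.1, -18.9], "turn": [0, -69.5, 0], "claw": 100}, {"translation": [-32.3, 2.1, -18.9], "turn": [0, -69.5, 0], "claw": 100}, {"translation": [-32.3, 2.1, -18.9], "turn": [0, -69.5, 0], "claw": 100}, {"translation": [-32.3, 2.1, -18.9], "turn": [0, -69.5, 0], "claw": 100}, {"translation": [-32.3, 2.1, -18.9], "turn": [0, -69.5, 0], "claw": 100}, {"translation": [-32.3, 2.1, -18.9], "turn": [0, -69.5, 0], "claw": 100}, {"translation": [-32.3, 2.1, -18.9], "turn": [0, -69.5, 0], "claw": 100}, {"translation": [-32.3, 2.1, -18.9], "turn": [0, -69.5, 0], "claw": 100}, {"translation": [-32.3, 2.1, -18.9], "turn": [0, -69.5, 0], "claw": 100}, {"translation": [-32.3, 2.1, -18.9], "turn": [0, -69.5, 0], "claw": 100}, {"translation": [-32.3, 2.1, -18.9], "turn": [0, -69.5, 0], "claw": 100}, {"translation": [-32.3, 2.1, -18.9], "turn": [0, -69.5, 0], "claw": 100}]'

```text
clock: 1.8
position: [0.4559, -0.2134, 0.2104]
eef_rot: [-90.0, -0.0, -85.5]
contact_force: [0.4, 0.4, -0.0]
grip_width: 0.052
```

```bash
python3 - <<'E'
from h import *
c=capture('wrist'); save(c,'w1')
for n in ['plain_bar']: print([(d['p'],w(c,d['location'])) for d in pinpoint('wrist',n)])
print(state()); print(go([.456,-.212,.125],tgt(4.7)))
E
```

```text
[(0.89, array([ 0.46547589, -0.21742095,  0.14302834]))]
{'clock': 1.9, 'joints': array([-3.22814306e+01,  1.37122197e+01, -9.47664504e+00,  6.67969880e+01,
       -7.80967070e-03,  5.32153306e+01]), 'joint_velocities': array([ 0.24652841, -0.03158311, -0.05967422, -0.02306633,  0.02646298,
       -0.14222485]), 'effort': array([ 9.88203334e-02, -3.89891446e+01,  2.65381801e+01,  7.59330906e-04,
        3.22139131e-03,  2.83606321e-03]), 'position': array([ 0.4559732 , -0.21322489,  0.21040627]), 'eef_rot': array([-8.99933461e+01, -1.47262156e-02, -8.54967630e+01]), 'contact_force': array([0.40616742, 0.18530718, 0.72693392]), 'wrist_torque': array([0.00249057, 0.01009393, 0.05295086]), 'grip_width': 0.05201929348662148}
([-0.12, 8.54, 0.01], [-0.01, -0.2, 0.01])
```

View pics/w1.png

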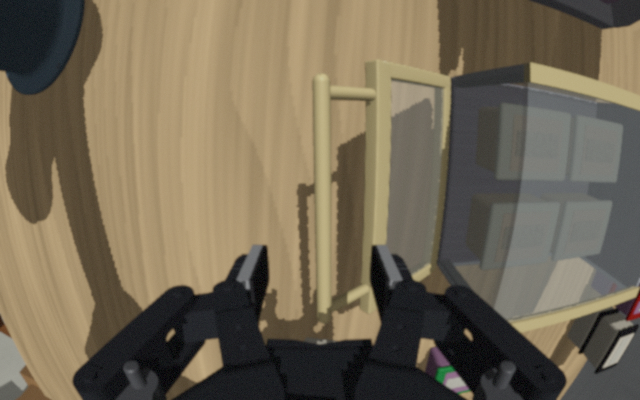

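The wrist view shows the plain bar vertical at column 322, centred between the fingers (255 and 385). I descend with a narrower opening.

Request:
servo_tool --increments '[{"translation": [0, 2, 0.2], "turn": [0, 0, 0], "claw": 150}, {"translation": [0, 4, 0.2], "turn": [0, 0, 0], "claw": 150}, {"translation": [0, 6, 0.2], "turn": [0, 0, 0], "claw": 150}, {"translation": [0, 8, 0.2], "turn": [0, 0, 0], "claw": 150}, {"translation": [0, 8.5, 0.2], "turn": [0, 0, 0], "claw": 150}, {"translation": [0, 8.5, 0.2], "turn": [0, 0, 0], "claw": 150}]'

```text
clock: 2.5
position: [0.4575, -0.2121, 0.1247]
eef_rot: [-90.1, 0.1, -85.4]
contact_force: [-0.4, 0.2, -0.3]
grip_width: 0.0351
```

Request:
servo_tool --increments '[{"translation": [0, 0, 0], "turn": [0, 0, 0], "claw": 255}, {"translation": [0, 0, 0], "turn": [0, 0, 0], "claw": 255}, {"translation": [0, 0, 0], "turn": [0, 0, 0], "claw": 255}, {"translation": [0, 0, 0], "turn": [0, 0, 0], "claw": 255}, {"translation": [0, 0, 0], "turn": [0, 0, 0], "claw": 255}, {"translation": [0, 0, 0], "turn": [0, 0, 0], "claw": 255}]'

```text
clock: 3.1
position: [0.4583, -0.2128, 0.1264]
eef_rot: [-90.0, -0.1, -85.4]
contact_force: [-4.4, -0.9, 6.1]
grip_width: 0.0098
```

```bash
python3 - <<'E'
from h import *
c=capture('wrist'); save(c,'w2'); c=capture('scene'); save(c,'s2')
print([(d['p'],w(c,d['location'])) for d in pinpoint('scene','plain_bar')])
a=cv2.imread('pics/w2.png');b=cv2.imread('pics/s2.png')
cv2.imwrite('pics/c2.png',np.vstack([a[:,:][60:360],b[50:250,200:520].repeat(2,1)[:, :640]]))
s=state();print(s['clock'],s['position'],s['eef_rot'],s['contact_force'],s['grip_width'])
E
```

```text
[(0.84, array([ 0.45624509, -0.21222131,  0.14396499]))]
3.25 [ 0.45833859 -0.21282687  0.12642248] [-89.99916962  -0.12483679 -85.36568868] [-5.0204144  -1.13124037  6.48319744] 0.009657341756331109
```

View pics/c2.png

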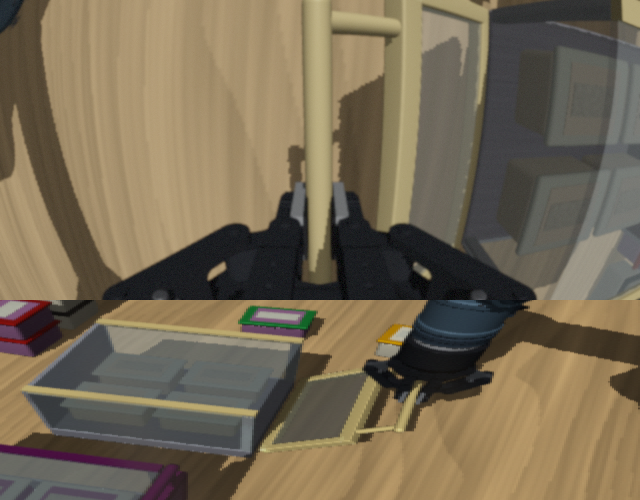

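The bar is gripped (9.7 mm). I start along the arc.

Request:
servo_tool --increments '[{"translation": [0, -0.8, 0.7], "turn": [0, 0, 0], "claw": 255}, {"translation": [0, -1.5, 1.45], "turn": [0, 0, 0], "claw": 255}, {"translation": [0, -2.37, 2.45], "turn": [0, 0, 0], "claw": 255}, {"translation": [0, -3.16, 3.49], "turn": [0, 0, 0], "claw": 255}, {"translation": [0, -3.85, 4.6], "turn": [0, 0, 0], "claw": 255}, {"translation": [0, -4.47, 5.76], "turn": [0, 0, 0], "claw": 255}, {"translation": [0, -4.47, 5.76], "turn": [0, 0, 0], "claw": 255}]'

```text
clock: 3.95
position: [0.5146, -0.2077, 0.1725]
eef_rot: [-90.1, -0.1, -85.3]
contact_force: [-11.9, 1.0, 17.4]
grip_width: 0.0099
```

```bash
python3 - <<'E'
from h import *
c=capture('scene'); save(c,'s3')
print([(d['p'],w(c,d['location'])) for d in pinpoint('scene','plain_bar')])
s=state();print(s['clock'],s['position'],s['eef_rot'],s['contact_force'],s['grip_width'])
E
```

```text
[(0.83, array([ 0.51474244, -0.20701113,  0.18900502]))]
4.05 [ 0.51462694 -0.20768274  0.17254573] [-90.08221768  -0.10970188 -85.34981937] [-10.50079104   0.36429162  15.65189226] 0.009588814164142496
```

View pics/s3.png

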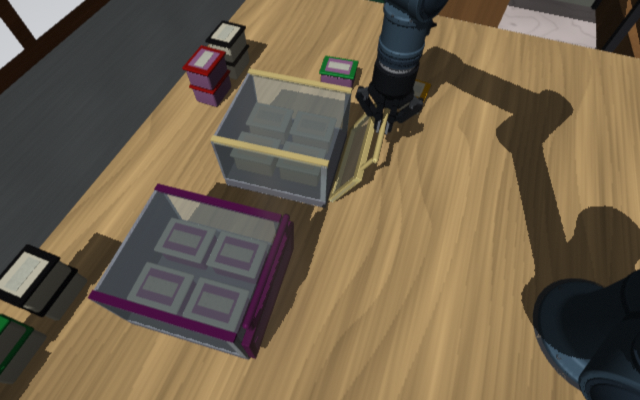

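The flap follows the arc (bar near (380,140)). I continue, slightly higher.

Request:
servo_tool --increments '[{"translation": [0, -0.7, 1.2], "turn": [0, 0, 0], "claw": 255}, {"translation": [0, -1.15, 2.44], "turn": [0, 0, 0], "claw": 255}, {"translation": [0, -1.5, 3.7], "turn": [0, 0, 0], "claw": 255}, {"translation": [0, -1.75, 5.0], "turn": [0, 0, 0], "claw": 255}, {"translation": [0, -1.9, 6.0], "turn": [0, 0, 0], "claw": 255}, {"translation": [0, -1.95, 7.0], "turn": [0, 0, 0], "claw": 255}, {"translation": [0, -1.95, 7.0], "turn": [0, 0, 0], "claw": 255}]'

```text
clock: 4.75
position: [0.5865, -0.2013, 0.1903]
eef_rot: [-89.9, 0.0, -85.3]
contact_force: [-1.0, 0.8, 5.1]
grip_width: 0.0098
```

```bash
python3 - <<'E'
from h import *
for n in ['scene','top']:
  c=capture(n); save(c,n+'4')
  print([(d['p'],w(c,d['location'])) for d in pinpoint(n,'plain_bar')])
s=state();print(s['clock'],s['position'],s['eef_rot'],s['contact_force'],s['grip_width'])
E
```

```text
[(0.67, array([ 0.58521641, -0.20097227,  0.20898804]))]
[(0.82, array([ 0.58228591, -0.19857959,  0.20664302]))]
4.95 [ 0.58647722 -0.20128839  0.19031229] [-8.98360507e+01  2.77029687e-02 -8.53305689e+01] [0.70211211 2.38406122 4.92692725] 0.010216143774039578
```

Request:
servo_tool --increments '[{"translation": [0, -0.05, 0.2], "turn": [0, 0, 0], "claw": 255}, {"translation": [0, -0.05, 0.4], "turn": [0, 0, 0], "claw": 255}, {"translation": [0, -0.05, 0.4], "turn": [0, 0, 0], "claw": 255}]'

```text
clock: 5.25
position: [0.5889, -0.201, 0.1904]
eef_rot: [-90.1, 0.0, -85.4]
contact_force: [-2.4, 3.4, 7.6]
grip_width: 0.0097
```

Request:
servo_tool --increments '[{"translation": [0, 0, 0.2], "turn": [0, 0, 0], "claw": 255}, {"translation": [0, 0, 0.3], "turn": [0, 0, 0], "claw": 255}, {"translation": [0, 0, 0.3], "turn": [0, 0, 0], "claw": 255}]'

```text
clock: 5.55
position: [0.5916, -0.2008, 0.1904]
eef_rot: [-90.1, 0.0, -85.4]
contact_force: [-4.7, 3.4, 7.6]
grip_width: 0.0099
```

Request:
servo_tool --increments '[{"translation": [0, 0, 0.2], "turn": [0, 0, 0], "claw": 255}, {"translation": [0, 0, 0.3], "turn": [0, 0, 0], "claw": 255}, {"translation": [0, 0, 0.3], "turn": [0, 0, 0], "claw": 255}]'

```text
clock: 5.85
position: [0.5927, -0.2007, 0.1904]
eef_rot: [-90.3, 0.0, -85.4]
contact_force: [-9.9, 2.8, 10.7]
grip_width: 0.0093
```

Request:
servo_tool --increments '[{"translation": [0, 0, 0.2], "turn": [0, 0, 0], "claw": 255}, {"translation": [0, 0, 0.3], "turn": [0, 0, 0], "claw": 255}, {"translation": [0, 0, 0.3], "turn": [0, 0, 0], "claw": 255}]'

```text
clock: 6.15
position: [0.5927, -0.2007, 0.1904]
eef_rot: [-90.6, -0.0, -85.4]
contact_force: [-17.3, 2.2, 14.9]
grip_width: 0.0099
```

Contact is firm at x = 0.5927 with rising force, so the flap is on its stop. I release and lift.

Request:
servo_tool --increments '[{"translation": [0, 0, 0], "turn": [0, 0, 0], "claw": 130}, {"translation": [0, 0, 0], "turn": [0, 0, 0], "claw": 130}, {"translation": [0, 0, 0], "turn": [0, 0, 0], "claw": 130}, {"translation": [0, 0, 0], "turn": [0, 0, 0], "claw": 130}, {"translation": [0, -3, -0.5], "turn": [0, 0, 0], "claw": 130}, {"translation": [0, -6, -0.5], "turn": [0, 0, 0], "claw": 130}, {"translation": [0, -10, -0.5], "turn": [0, 0, 0], "claw": 130}, {"translation": [0, -10, -0.5], "turn": [0, 0, 0], "claw": 130}]'

```text
clock: 6.95
position: [0.5961, -0.2022, 0.2961]
eef_rot: [-89.5, -0.3, -85.4]
contact_force: [0.7, 0.2, 0.6]
grip_width: 0.042
```

```bash
python3 - <<'E'
from h import *
for n in ['wrist','top','scene']:
  c=capture(n); save(c,n+'5')
  for q in ['plain_bar','berry_bar']: print(n,q,[(d['p'],w(c,d['location'])) for d in pinpoint(n,q)])
s=state();print(s['clock'],s['position'],s['eef_rot'],s['contact_force'],s['grip_width'])
a=cv2.imread('pics/wrist5.png');b=cv2.imread('pics/scene5.png')
cv2.imwrite('pics/c5.png',np.vstack([a[60:360],cv2.resize(b[50:200,180:500],(640,300))]))
E
```

```text
wrist plain_bar []
wrist berry_bar []
top plain_bar [(0.58, array([ 0.59119016, -0.20045195,  0.21011268]))]
top berry_bar [(0.91, array([0.60528477, 0.16238362, 0.20645482]))]
scene plain_bar [(0.74, array([ 0.59128098, -0.20008106,  0.20820908])), (0.18, array([0.60350909, 0.16559711, 0.20274567]))]
scene berry_bar [(0.74, array([0.60290694, 0.16293862, 0.20382262]))]
7.4 [ 0.59308423 -0.20085416  0.28888372] [-9.01036638e+01  5.42155368e-02 -8.53583891e+01] [-1.48185608 -1.26961548  0.21794176] 0.041976153203378795
```

View pics/c5.png

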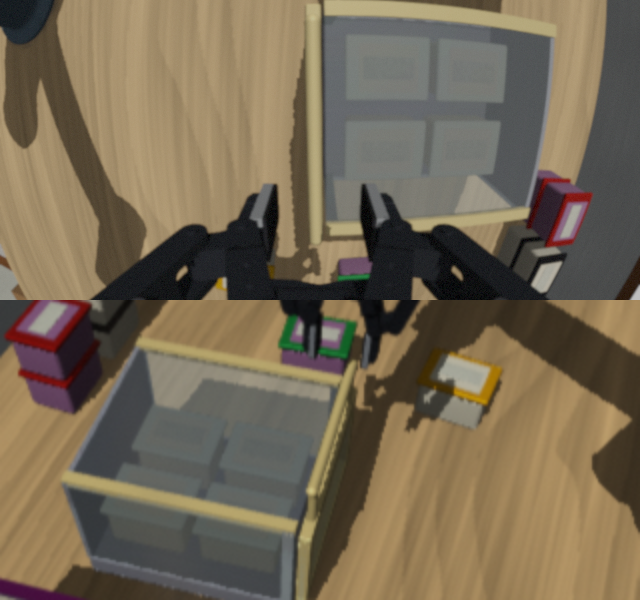

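The plain flap is upright: the wrist view shows the bar in line with the case front at column 315. Now the berry bar.

```bash
python3 - <<'E'
from h import *
print(go([.6045,.162,.28],tgt(4.8)))
E
```

```text
([-36.07, 0.92, 4.08], [0.1, -0.16, -0.05])
```

Request:
servo_tool --increments '[{"translation": [-36, 0.9, 4.1], "turn": [0, 0, 0], "claw": 130}, {"translation": [-36, 0.9, 4.1], "turn": [0, 0, 0], "claw": 130}, {"translation": [-36, 0.9, 4.1], "turn": [0, 0, 0], "claw": 130}, {"translation": [-36, 0.9, 4.1], "turn": [0, 0, 0], "claw": 130}, {"translation": [-36, 0.9, 4.1], "turn": [0, 0, 0], "claw": 130}, {"translation": [-36, 0.9, 4.1], "turn": [0, 0, 0], "claw": 130}, {"translation": [-36, 0.9, 4.1], "turn": [0, 0, 0], "claw": 130}, {"translation": [-36, 0.9, 4.1], "turn": [0, 0, 0], "claw": 130}, {"translation": [-36, 0.9, 4.1], "turn": [0, 0, 0], "claw": 130}, {"translation": [-36, 0.9, 4.1], "turn": [0, 0, 0], "claw": 130}, {"translation": [-36, 0.9, 4.1], "turn": [0, 0, 0], "claw": 130}, {"translation": [-36, 0.9, 4.1], "turn": [0, 0, 0], "claw": 130}]'

```text
clock: 8.6
position: [0.6055, 0.1592, 0.2811]
eef_rot: [-90.0, -0.0, -85.5]
contact_force: [-0.2, -0.2, 0.3]
grip_width: 0.0417
```

```bash
python3 - <<'E'
from h import *
for n in ['wrist']:
  c=capture(n); save(c,n+'6')
  for q in ['plain_bar','berry_bar']: print(n,q,[(d['p'],w(c,d['location'])) for d in pinpoint(n,q)])
s=state();print(s['clock'],s['position'],s['eef_rot'],s['contact_force'],s['grip_width'])
print(go([.6045,.162,.188],tgt(4.8)))
E
```

```text
wrist plain_bar []
wrist berry_bar [(0.59, array([0.60445786, 0.15799504, 0.20427427]))]
8.75 [0.60547868 0.15993248 0.28113811] [-8.99872287e+01 -9.90197481e-03 -8.54505983e+01] [-0.29967314  1.24769914 -0.18468363] 0.04178991264736615
([-0.22, 9.31, -0.08], [-0.01, -0.25, 0.01])
```

View pics/wrist6.png

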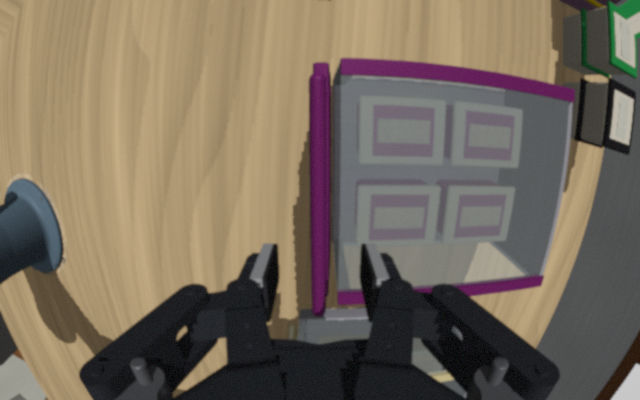

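The berry bar lies at column 320, centred between the fingers. I descend and grip.

Request:
servo_tool --increments '[{"translation": [-0.2, 3, 0], "turn": [0, 0, 0], "claw": 130}, {"translation": [-0.2, 6, 0], "turn": [0, 0, 0], "claw": 130}, {"translation": [-0.2, 8.5, 0], "turn": [0, 0, 0], "claw": 130}, {"translation": [-0.2, 9.1, 0], "turn": [0, 0, 0], "claw": 130}, {"translation": [-0.2, 9.1, 0], "turn": [0, 0, 0], "claw": 255}, {"translation": [-0.2, 9.1, 0], "turn": [0, 0, 0], "claw": 255}, {"translation": [-0.2, 9.1, 0], "turn": [0, 0, 0], "claw": 255}, {"translation": [-0.2, 9.1, 0], "turn": [0, 0, 0], "claw": 255}, {"translation": [-0.2, 9.1, 0], "turn": [0, 0, 0], "claw": 255}, {"translation": [-0.2, 9.1, 0], "turn": [0, 0, 0], "claw": 255}]'

```text
clock: 9.75
position: [0.6058, 0.163, 0.1916]
eef_rot: [-89.9, -0.0, -85.4]
contact_force: [-2.4, -1.7, 6.2]
grip_width: 0.0095
```

Request:
servo_tool --increments '[{"translation": [0, 0.05, -1.3], "turn": [0, 0, 0], "claw": 255}, {"translation": [0, 0.2, -2.6], "turn": [0, 0, 0], "claw": 255}, {"translation": [0, 0.45, -3.9], "turn": [0, 0, 0], "claw": 255}, {"translation": [0, 0.8, -5.2], "turn": [0, 0, 0], "claw": 255}, {"translation": [0, 1.2, -6.4], "turn": [0, 0, 0], "claw": 255}, {"translation": [0, 1.75, -7.6], "turn": [0, 0, 0], "claw": 255}, {"translation": [0, 2.35, -8.8], "turn": [0, 0, 0], "claw": 255}, {"translation": [0, 3.05, -9.9], "turn": [0, 0, 0], "claw": 255}, {"translation": [0, 3.05, -9.9], "turn": [0, 0, 0], "claw": 255}]'

```text
clock: 10.65
position: [0.5074, 0.1547, 0.1595]
eef_rot: [-89.8, -0.1, -85.4]
contact_force: [3.9, -2.2, -4.6]
grip_width: 0.0096
```

```bash
python3 - <<'E'
from h import *
for n in ['scene']:
  c=capture(n); save(c,n+'7')
  for q in ['berry_bar']: print(n,q,[(d['p'],w(c,d['location'])) for d in pinpoint(n,q)])
s=state();print(s['clock'],s['position'],s['eef_rot'],s['contact_force'],s['grip_width'])
E
```

```text
scene berry_bar [(0.58, array([0.5098385 , 0.15508015, 0.16932377]))]
10.75 [0.50734713 0.15475733 0.15956091] [-8.99234726e+01 -4.41723911e-02 -8.53741416e+01] [ 3.98229757 -1.65068847 -4.90867392] 0.009433524478793304
```

View pics/scene7.png

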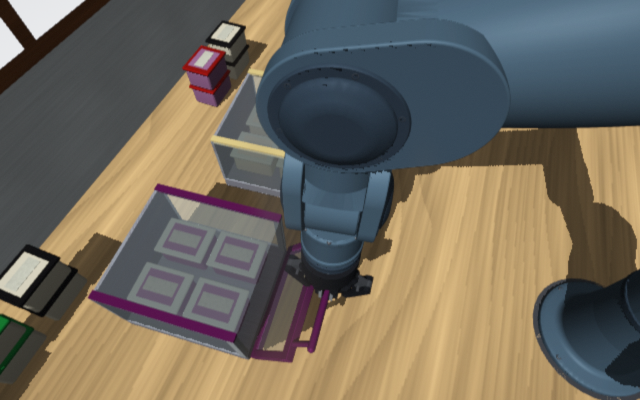

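The flap is about halfway down (bar near (320,310)), with low forces. I continue.

Request:
servo_tool --increments '[{"translation": [0, 0.8, -1.0], "turn": [0, 0, 0], "claw": 255}, {"translation": [0, 1.65, -2.05], "turn": [0, 0, 0], "claw": 255}, {"translation": [0, 2.6, -3.0], "turn": [0, 0, 0], "claw": 255}, {"translation": [0, 3.55, -3.85], "turn": [0, 0, 0], "claw": 255}, {"translation": [0, 4.6, -4.6], "turn": [0, 0, 0], "claw": 255}, {"translation": [0, 5.75, -5.3], "turn": [0, 0, 0], "claw": 255}, {"translation": [0, 6.7, -5.8], "turn": [0, 0, 0], "claw": 255}, {"translation": [0, 7.5, -6.2], "turn": [0, 0, 0], "claw": 255}, {"translation": [0, 7.5, -6.2], "turn": [0, 0, 0], "claw": 255}]'

```text
clock: 11.65
position: [0.4506, 0.1501, 0.0867]
eef_rot: [-89.4, -0.1, -85.4]
contact_force: [8.2, -2.3, -1.8]
grip_width: 0.0095
```

Request:
servo_tool --increments '[{"translation": [0, 0.3, -0.15], "turn": [0, 0, 0], "claw": 255}, {"translation": [0, 0.6, -0.25], "turn": [0, 0, 0], "claw": 255}, {"translation": [0, 0.6, -0.25], "turn": [0, 0, 0], "claw": 255}]'

```text
clock: 11.95
position: [0.4507, 0.1501, 0.0862]
eef_rot: [-89.0, -0.1, -85.4]
contact_force: [-3.2, -5.9, 40.9]
grip_width: 0.0096
```

The upward force rose to 41 N a little short of the expected end. I look at what is blocking.

```bash
python3 - <<'E'
from h import *
np.set_printoptions(precision=4,suppress=True)
for n in ['wrist','top','scene']:
  c=capture(n); save(c,n+'8')
  for q in ['berry_bar']: print(n,q,[(d['p'],w(c,d['location'])) for d in pinpoint(n,q)])
s=state();print(s['clock'],s['position'],s['eef_rot'],s['contact_force'],s['grip_width'],s['wrist_torque'])
a=cv2.imread('pics/wrist8.png');b=cv2.imread('pics/scene8.png')
cv2.imwrite('pics/c8.png',np.vstack([a[60:360],cv2.resize(b[220:370,180:500],(640,300))]))
E
```

```text
wrist berry_bar [(0.59, array([0.4482, 0.1457, 0.0943]))]
top berry_bar [(0.6, array([0.4498, 0.15  , 0.0983]))]
scene berry_bar [(0.62, array([0.4513, 0.1516, 0.0924]))]
12.25 [0.4507 0.1501 0.0862] [-89.0289  -0.0764 -85.4018] [-3.4676 -5.8495 40.1384] 0.009221358961644433 [-1.0857  0.4183 -0.0127]
```

View pics/c8.png

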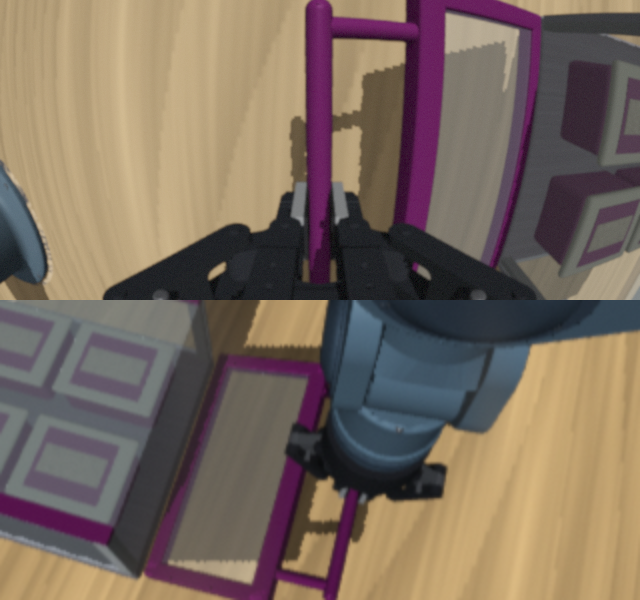

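Everything looks clear in the wrist view: the bar is at column 318 and the panel edge at column 410, apart from the fingers. About 37 N tangential against a hinge that moves at 7 N at most means the flap is on its stop. I open only a little, lift, then verify.

Request:
servo_tool --increments '[{"translation": [0, 0, 0], "turn": [0, 0, 0], "claw": 190}, {"translation": [0, 0, 0], "turn": [0, 0, 0], "claw": 190}, {"translation": [0, 0, 0], "turn": [0, 0, 0], "claw": 190}]'

```text
clock: 12.55
position: [0.4455, 0.1506, 0.0799]
eef_rot: [-89.7, 0.1, -85.4]
contact_force: [5.6, 0.7, 4.1]
grip_width: 0.0219
```

Request:
servo_tool --increments '[{"translation": [0, 0, 0.6], "turn": [0, 0, 0], "claw": 190}, {"translation": [0, 0, 0.6], "turn": [0, 0, 0], "claw": 190}, {"translation": [0, -3, 0.6], "turn": [0, 0, 0], "claw": 190}, {"translation": [0, -7, 0.6], "turn": [0, 0, 0], "claw": 190}, {"translation": [0, -12, 0], "turn": [0, 0, 0], "claw": 190}, {"translation": [20, -17, 0], "turn": [0, 0, 0], "claw": 190}, {"translation": [20, -17, 0], "turn": [0, 0, 0], "claw": 190}, {"translation": [20, -17, 0], "turn": [0, 0, 0], "claw": 190}, {"translation": [20, -17, 0], "turn": [0, 0, 0], "claw": 190}, {"translation": [20, -17, 0], "turn": [0, 0, 0], "claw": 190}]'

```text
clock: 13.55
position: [0.4583, -0.0538, 0.2487]
eef_rot: [-90.1, -0.1, -85.7]
contact_force: [0.1, 1.1, -0.0]
grip_width: 0.0219
```

```bash
python3 - <<'E'
from h import *
np.set_printoptions(precision=4,suppress=True)
for n in ['top','scene']:
  c=capture(n); save(c,n+'9')
  for q in ['plain_bar','berry_bar']: print(n,q,[(d['p'],w(c,d['location'])) for d in pinpoint(n,q)])
  # project candidate bar ends for several angles
  for th in (1.0,1.1,1.15,1.2):
    a=np.radians(4.8); X=np.array([np.cos(a),np.sin(a),0]); Y=np.array([-np.sin(a),np.cos(a),0])
    h=np.array([.6045,.162,.032]); b=h-X*.175*np.sin(th)+np.array([0,0,.175*np.cos(th)])
    o=[]
    for k in (-.092,0,.092):
      p=c['camera_from_world']@np.r_[b+k*Y,1]; u=c['K']@p[:3]; o.append(np.round(u[:2]/u[2],1))
    print(n,th,b,o)
s=state();print(s['clock'],s['position'],s['contact_force'])
a=cv2.imread('pics/top9.png');b=cv2.imread('pics/scene9.png')
cv2.imwrite('pics/c9.png',np.vstack([cv2.resize(a[170:290,140:300],(640,480))[:,:]]))
E
```

```text
top plain_bar [(0.88, array([ 0.5903, -0.1996,  0.2075]))]
top berry_bar [(0.82, array([0.4739, 0.1494, 0.1426]))]
top 1.0 [0.4578 0.1497 0.1266] [array([284.1, 263.1]), array([235.5, 266.7]), array([186.9, 270.3])]
top 1.1 [0.4491 0.1489 0.1114] [array([285.2, 267. ]), array([237.5, 270.6]), array([189.8, 274.1])]
top 1.15 [0.4453 0.1486 0.1035] [array([285.8, 268.6]), array([238.4, 272.2]), array([191.2, 275.7])]
top 1.2 [0.442  0.1484 0.0954] [array([286.3, 270. ]), array([239.4, 273.5]), array([192.7, 277. ])]
scene plain_bar [(0.57, array([ 0.5933, -0.1984,  0.2069]))]
scene berry_bar [(0.61, array([0.474 , 0.1515, 0.137 ]))]
scene 1.0 [0.4578 0.1497 0.1266] [array([365. , 257.7]), array([354. , 306.4]), array([341.1, 362.8])]
scene 1.1 [0.4491 0.1489 0.1114] [array([368.7, 262.1]), array([358.1, 310.2]), array([345.8, 365.8])]
scene 1.15 [0.4453 0.1486 0.1035] [array([370.2, 264.2]), array([359.7, 312. ]), array([347.7, 367.2])]
scene 1.2 [0.442  0.1484 0.0954] [array([371.4, 266.3]), array([361.1, 313.8]), array([349.3, 368.5])]
13.85 [ 0.4574 -0.0479  0.2475] [ 0.96   -0.7464 -0.2655]
```

View pics/c9.png

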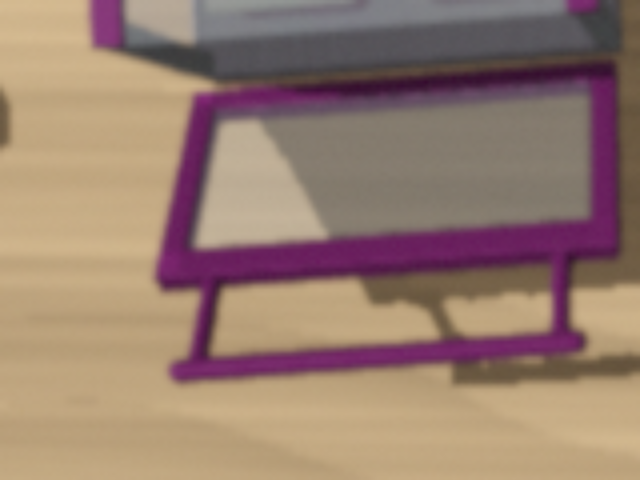

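View pics/scene9.png

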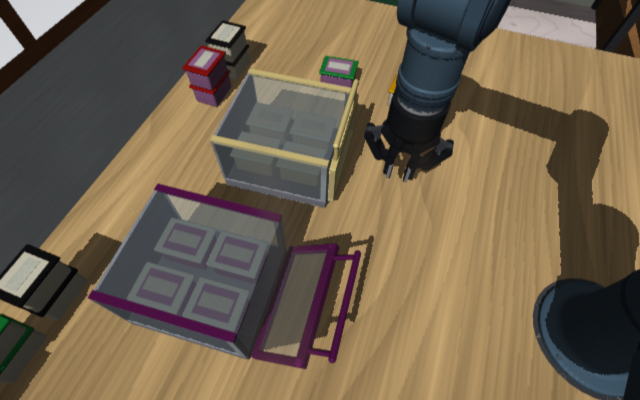

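The pictures show that my retreat dragged the berry flap partly back up: the bar is at z ≈ 0.14, roughly 0.88 rad. The plain flap is still shut. I push the berry bar down again from above with shut fingertips, which leaves nothing to drag on the way out.

```bash
python3 - <<'E'
from h import *
print(go([.468,.150,.19],tgt(4.8)))
E
```

```text
([-19.63, 5.77, 2.71], [0.13, -0.03, -0.07])
```

Request:
servo_tool --increments '[{"translation": [-19.6, 2, 2.7], "turn": [0, 0, 0], "claw": 255}, {"translation": [-19.6, 2, 2.7], "turn": [0, 0, 0], "claw": 255}, {"translation": [-19.6, 2, 2.7], "turn": [0, 0, 0], "claw": 255}, {"translation": [-19.6, 2, 2.7], "turn": [0, 0, 0], "claw": 255}, {"translation": [-19.6, 2, 2.7], "turn": [0, 0, 0], "claw": 255}, {"translation": [-19.6, 5.7, 2.7], "turn": [0, 0, 0], "claw": 255}, {"translation": [-19.6, 5.7, 2.7], "turn": [0, 0, 0], "claw": 255}, {"translation": [-19.6, 5.7, 2.7], "turn": [0, 0, 0], "claw": 255}]'

```text
clock: 14.65
position: [0.4678, 0.148, 0.1911]
eef_rot: [-90.2, -0.0, -85.3]
contact_force: [-0.1, 0.8, 0.3]
grip_width: 0.0002
```

```bash
python3 - <<'E'
from h import *
np.set_printoptions(precision=4,suppress=True)
c=capture('wrist'); save(c,'wrist10')
print([(d['p'],w(c,d['location'])) for d in pinpoint('wrist','berry_bar')])
s=state();print(s['clock'],s['position'],s['contact_force'],s['grip_width'])
for p in ([.468,.150,.147],[.460,.149,.134],[.453,.149,.124],[.447,.148,.113],[.442,.148,.102],[.442,.148,.098]): print(go(p,tgt(4.8)))
E
```

```text
[(0.75, array([0.4717, 0.1468, 0.1353]))]
14.75 [0.4699 0.1479 0.1928] [-0.3958 -0.5144  0.1724] -0.00022337217148636946
([-0.23, 4.58, -0.18], [-0.08, -0.18, 0.0])
([-0.19, 5.88, -0.99], [-0.08, -0.18, 0.0])
([-0.25, 6.88, -1.69], [-0.08, -0.18, 0.0])
([-0.2, 7.97, -2.3], [-0.08, -0.18, 0.0])
([-0.24, 9.07, -2.8], [-0.08, -0.18, 0.0])
([-0.24, 9.47, -2.8], [-0.08, -0.18, 0.0])
```

View pics/wrist10.png

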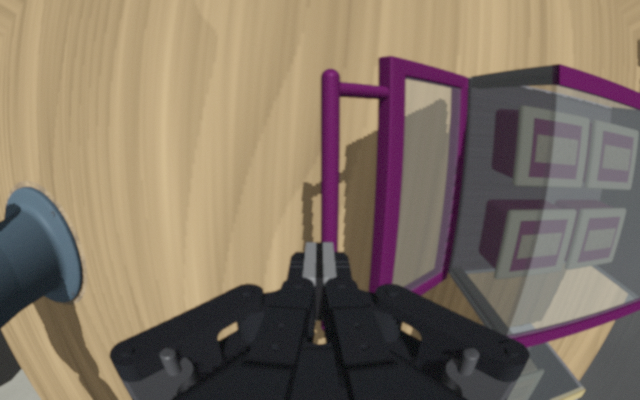

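The bar sits at column 330 against the fingertips at 320, about 3.5 mm further in. I centre over it, touch, then follow the arc.

Request:
servo_tool --increments '[{"translation": [-0.2, 2, 0.35], "turn": [0, 0, 0], "claw": 255}, {"translation": [-0.2, 4, 0.35], "turn": [0, 0, 0], "claw": 255}, {"translation": [-0.2, 4.8, 0.35], "turn": [0, 0, 0], "claw": 255}, {"translation": [-0.2, 5.2, 0.15], "turn": [0, 0, 0], "claw": 255}, {"translation": [-0.2, 5.2, 0.15], "turn": [0, 0, 0], "claw": 255}]'

```text
clock: 15.25
position: [0.4709, 0.1499, 0.1402]
eef_rot: [-90.0, -0.0, -85.4]
contact_force: [-0.0, 0.8, 0.5]
grip_width: -0.0004
```

```bash
python3 - <<'E'
from h import *
np.set_printoptions(precision=4,suppress=True)
c=capture('wrist'); save(c,'wrist11')
c=capture('scene'); save(c,'scene11')
print([(d['p'],w(c,d['location'])) for d in pinpoint('scene','berry_bar')])
s=state();print(s['clock'],s['position'],s['contact_force'],s['grip_width'])
a=cv2.imread('pics/wrist11.png');b=cv2.imread('pics/scene11.png')
cv2.imwrite('pics/c11.png',np.vstack([a[60:360],cv2.resize(b[220:370,180:500],(640,300))]))
E
```

```text
[(0.8, array([0.4682, 0.1495, 0.129 ]))]
15.4 [0.4716 0.1502 0.1404] [ 0.481   0.3733 -0.3103] 0.0005311393169940664
```

View pics/c11.png

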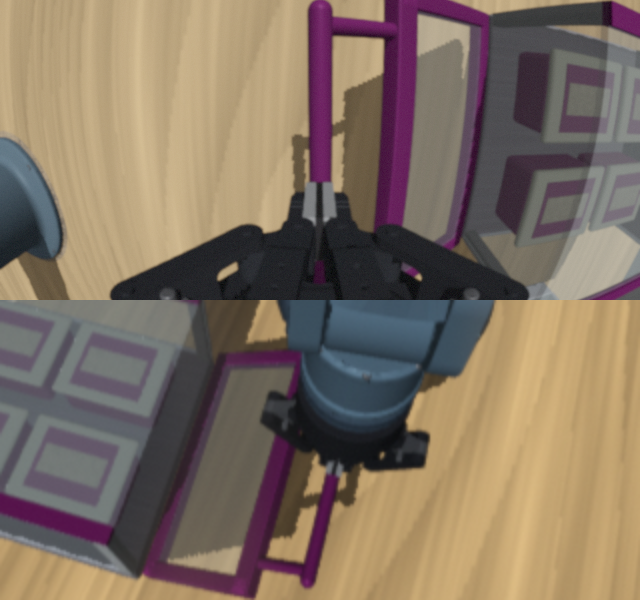

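The fingertips are centred on the bar (column 320) and it has started down. I push on along the arc.

Request:
servo_tool --increments '[{"translation": [0, 0.6, -0.4], "turn": [0, 0, 0], "claw": 255}, {"translation": [0, 1.2, -0.8], "turn": [0, 0, 0], "claw": 255}, {"translation": [0, 1.8, -1.15], "turn": [0, 0, 0], "claw": 255}, {"translation": [0, 2.4, -1.45], "turn": [0, 0, 0], "claw": 255}, {"translation": [0, 3.0, -1.75], "turn": [0, 0, 0], "claw": 255}, {"translation": [0, 3.3, -1.9], "turn": [0, 0, 0], "claw": 255}, {"translation": [0, 3.3, -1.9], "turn": [0, 0, 0], "claw": 255}]'

```text
clock: 16.1
position: [0.4508, 0.1484, 0.1057]
eef_rot: [-90.1, -0.0, -85.4]
contact_force: [-0.5, 0.5, 0.4]
grip_width: 0.0001
```

Request:
servo_tool --increments '[{"translation": [0, 0.2, -0.1], "turn": [0, 0, 0], "claw": 255}, {"translation": [0, 0.4, -0.15], "turn": [0, 0, 0], "claw": 255}, {"translation": [0, 0.4, -0.15], "turn": [0, 0, 0], "claw": 255}]'

```text
clock: 16.4
position: [0.4498, 0.1484, 0.1021]
eef_rot: [-90.1, -0.0, -85.4]
contact_force: [-0.3, 0.4, -0.6]
grip_width: 0.0004
```

Request:
servo_tool --increments '[{"translation": [0, 0.2, 0], "turn": [0, 0, 0], "claw": 255}, {"translation": [0, 0.4, 0], "turn": [0, 0, 0], "claw": 255}, {"translation": [0, 0.4, 0], "turn": [0, 0, 0], "claw": 255}]'

```text
clock: 16.7
position: [0.4503, 0.1485, 0.1009]
eef_rot: [-89.9, -0.0, -85.3]
contact_force: [-8.0, -1.4, 24.0]
grip_width: -0.0002
```

```bash
python3 - <<'E'
from h import *
np.set_printoptions(precision=4,suppress=True)
c=capture('wrist'); save(c,'wrist12')
c=capture('scene'); save(c,'scene12')
print([(d['p'],w(c,d['location'])) for d in pinpoint('scene','berry_bar')])
s=state();print(s['clock'],s['position'],s['contact_force'],s['grip_width'])
a=cv2.imread('pics/wrist12.png');b=cv2.imread('pics/scene12.png')
cv2.imwrite('pics/c12.png',np.vstack([a[60:360],cv2.resize(b[220:370,180:500],(640,300))]))
E
```

```text
[(0.79, array([0.4504, 0.1486, 0.0945]))]
16.85 [0.4504 0.1485 0.101 ] [-8.9242 -2.3341 23.9302] -4.8111740476855336e-05
```

View pics/c12.png

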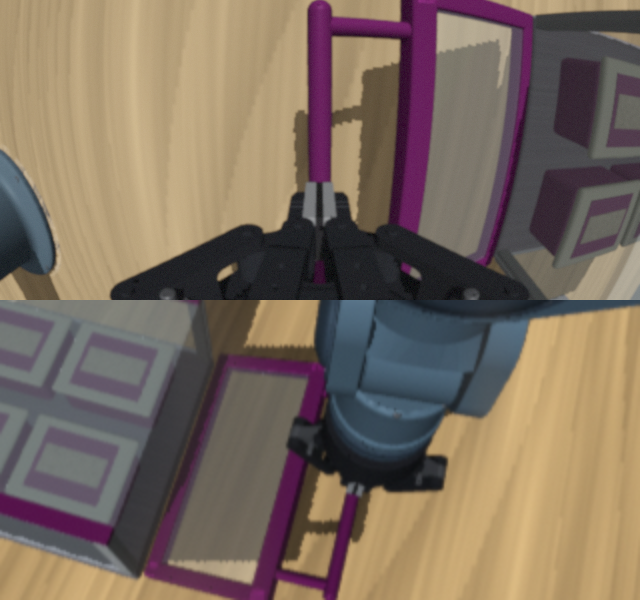

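The bar's top is at z = 0.101, so its middle is at 0.095, which matches the 1.2 rad stop; force is 24 N. I lift straight off.

Request:
servo_tool --increments '[{"translation": [0, -1, 0], "turn": [0, 0, 0], "claw": 255}, {"translation": [0, -3, 0], "turn": [0, 0, 0], "claw": 255}, {"translation": [0, -7, 0], "turn": [0, 0, 0], "claw": 255}, {"translation": [0, -12, 0], "turn": [0, 0, 0], "claw": 255}, {"translation": [19, -16, -1], "turn": [0, 0, 0], "claw": 255}, {"translation": [19, -16, -1], "turn": [0, 0, 0], "claw": 255}, {"translation": [19, -16, -1], "turn": [0, 0, 0], "claw": 255}, {"translation": [19, -16, -1], "turn": [0, 0, 0], "claw": 255}, {"translation": [19, -16, -1], "turn": [0, 0, 0], "claw": 255}, {"translation": [19, -16, -1], "turn": [0, 0, 0], "claw": 255}]'

```text
clock: 17.85
position: [0.456, -0.0426, 0.2586]
eef_rot: [-90.0, 0.0, -85.5]
contact_force: [-0.3, 0.5, -0.3]
grip_width: 0.0004
```

```bash
python3 - <<'E'
from h import *
np.set_printoptions(precision=4,suppress=True)
for n in ['top','scene']:
  c=capture(n); save(c,n+'13')
  for q in ['plain_bar','berry_bar']: print(n,q,[(d['p'],w(c,d['location'])) for d in pinpoint(n,q)])
s=state();print(s['clock'],s['position'],s['contact_force'])
a=cv2.imread('pics/top13.png');b=cv2.imread('pics/scene13.png')
cv2.imwrite('pics/c13.png',np.vstack([a[150:350],b]))
E
```

```text
top plain_bar [(0.68, array([ 0.5921, -0.1994,  0.2083]))]
top berry_bar [(0.73, array([0.4504, 0.1493, 0.0975]))]
scene plain_bar [(0.92, array([ 0.5936, -0.1977,  0.2062]))]
scene berry_bar [(0.83, array([0.4497, 0.1495, 0.0928]))]
18.15 [ 0.4555 -0.0405  0.2582] [ 0.3435 -0.2649  0.2252]
```

View pics/c13.png

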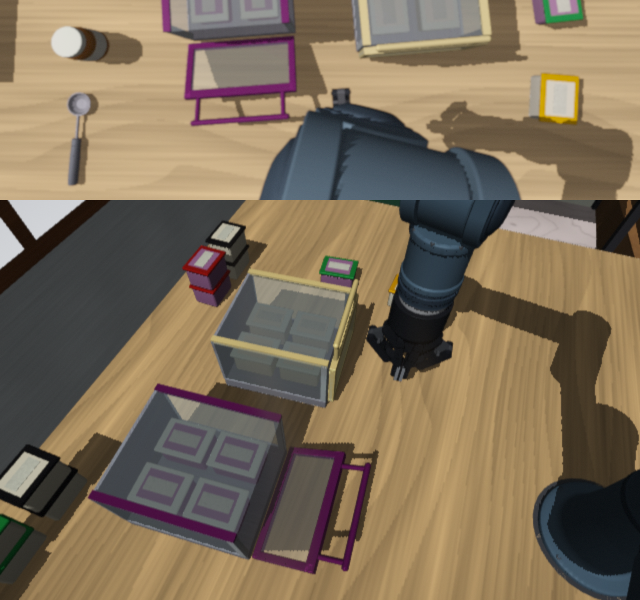

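Both views put the berry bar at z ≈ 0.095, fully down, and the plain bar at z ≈ 0.207 at its stop. The robot touches nothing, so I hand in.

```bash
python3 -c "
from bench import *
print(finish_job())"
```

```text
the job is handed in; nothing more can be done
None
```

The plain-curd flap is shut and the berry-curd flap is fully down. I handed the job in at about 18 s, with the arm clear of both.

- **Plain flap (done first):** I gripped the cream bar, followed its arc up and pressed until it stopped moving, with the wrist force climbing to about 17 N. The last pictures from the top and scene cameras put the bar at z ≈ 0.207 and x ≈ 0.593, which matches the shut position.
- **Berry flap:** I gripped the bar and pulled it down to its stop. My first retreat then dragged it back up to about 0.88 rad. I saw this in the pictures and pushed it down again from above with shut fingertips until it pressed back with 24 N. I then lifted straight off. The final pictures put the bar at z ≈ 0.093 to 0.098; 0.095 is expected at 1.2 rad.

**Disagreement:** the berry bar's x reads about 8 mm farther from the robot than I worked out for 1.2 rad from its shut position. Its height and the firm stop both say it is fully down, so I took it as down.

**Force:** the wrist force peaked at about 41 N in the readings, during the first berry pull with the bar held in the pads. I saw no contact by the gripper's body.

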